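Load the cap dryer

ROBOT

A 6-joint arm with a two-finger parallel gripper is mounted at the origin on the work surface. World frame = base frame: x ahead of the robot, y to its left, z up, the work surface at z = 0. Lengths are in m, angles in degrees, forces in N, time in s.
With the tool pointing down it reaches from about 0.3 to 0.75 m from the base axis. Payload 8.5 kg.
Tool frame: the origin (TCP) lies between the finger pads; the fingertips stand 17 mm ahead of it and the grasp point (between the pads) lies 2 mm behind it (env.tip_reach is the distance from the TCP to the fingertips, in m); z points along the fingers, y is the line along which they close (so a half turn about z gives the same grasp; the last joint's range is limited). The gripper opens to 85 mm and grips with 20 to 120 N. Pads are 22 mm wide; open, the fingers measure 114 mm over their backs; the gripper's body (76 mm by 85 mm) begins 54 mm behind the grasp point. The pads swing forward as they close: fully open they stand 13 mm farther back than shut.
Start: joints at [-85.846, 21.807, 74.336, -0, 83.858, -12.336], TCP at [0.156, -0.527, 0.248] pointing down, gripper open.
Joint ranges: [-178.18, 178.18], [-50.72, 133.34], [12.68, 142.11], [-81.47, 261.47], [9.98, 163.14], [-165.26, 165.26]. Speed limits (degrees/s): [136.94, 136.94, 180, 180, 180, 180].

INTERFACE

Orientations are given as a 3x3 rotation matrix whose columns are the frame's x, y, z axes.
In Python, from rig import env, viewer gives the robot as it stands.
- The arm moves only by the tool move_arm, never from a script. Its argument "motion" is a list of rows, each a list of 2 entries, a list of its own where there are three numbers: the shift along the tool's x, y, z normalised to -1 to 1, where 1 is 50 mm, then the turn, a rotation vector about the tool's x, y, z normalised to -1 to 1, where 1 is 8 degrees. A call has 1 to 20 rows; each row shifts and turns the commanded pose from where the row before left it, along the tool's axes as they then stand; what a row does not reach is not made up. A row lasts 1/10 s, in which the tool goes at most 50 mm and 8.59 degrees, less where a joint would pass 70% of its speed; a pose out of reach is approached as far as the arm can. A call with a number of a shift or a turn outside -1 to 1 is refused whole. A call with a gripper value outside its range is refused whole. "claw" is the closure, from 0 (fully open) to 1 (shut), set as the call begins (left out, the last holds). The fingers move at their own pace and stop on an object; "force" is the grip in N (left out, the last holds). Time passes only in rows, so rows that do not move let the fingers close. It gives the time, the measured TCP pose, the force, the opening and the grip force at its end, in the units of the state.
- env.observe(): the state, without advancing time (a new reading comes with each control period).
- viewer.get_image(name): name is "scene" or "top"; returns a dict with "frame" (400x640x3 uint8, red, green, blue), "depth" (400x640 float32, m along the optical axis (not along the pixel's ray), 0 where there is no reading), "fx", "fy", "cx", "cy" (pixels), "eye" and "attitude" of the camera in the world. Camera axes: x right, y up, looking along -z (the intrinsics and any distortion apply to the point x, -y, -z); pixel columns grow to the right and rows downward; lengths in m; the calibration is good to about 2 mm. A picture is of the moment at which its call begins.
- env.close_job(): hands the job in; it is judged then, once.
The state is a dict: "time_s": time; "q": joint angles; "qvel": joint speeds; "joint_efforts": joint torques, N m; "position": TCP position; "tool_rot": TCP orientation; "ft_force": force on the tool from outside, world axes, zero at the start; "wrist_torque": the same for the moment, N m; "grip_width": finger opening in m; "gripper_force": force on a finger pad.
Only numpy, scipy, OpenCV 4.12 (cv2) and the standard library are available. Lean on these libraries where they do the work, as an engineer would, in place of code of your own. Each camera call takes 0.05 s, during which the arm holds its last target. There are 200 camera calls.

TASK

Push the dryer's tray in to release its catch so that it slides out, then put the washed caps from the rubber mat in with the caps heaped in the tray and spread them all out flat in one layer, with a clear gap of about a centimetre between any two caps so that air gets round each. Then push the tray back in until the catch holds it shut, and leave the bottles where they stand.

Things in the scene. Friction and masses are not known exactly. Their poses are not given: they have to be found in the camera images.
- tray (a joint): Tray slide in m: 0 shut and caught, growing as it comes out, 0.155 fully out. Push-push catch: push the front in to the hard stop (9 to 12 mm past 0, so -0.009 to -0.012) and let go. From shut this frees it: a spring slides it fully out in about 2 s. From out, it springs back to 0 and is caught; a further push frees it again. Pushes under 6 mm past 0 change nothing.
- tray_push (a point): Middle of the outer (robot-side) face of the tray's upright grey front panel, 28 mm above the bench; it moves with the tray. Its x axis points into the dryer (the direction in which to push), z up. The panel is 304 mm wide, 42 mm high (6 to 48 mm above the bench), 8 mm thick, no handle, and 22 mm proud of the housing when shut.
- tray_floor (a point): Centre of the tray's inner floor (10 mm above the bench), moving with the tray; x points into the dryer, y left across the tray, z up. The inside measures 150 mm along x and 290 mm along y. Side and rear rims are 18 mm higher than the floor, the front panel 38 mm. When shut the tray is under the housing's clear roof; fully out, its whole inside lies clear of the housing.
- dryer: The white and grey low housing of the cap dryer, fixed to the bench, 270 mm along its x (depth), 330 mm along y, 85 mm high, with a clear roof over the tray. Origin at the centre of its underside; x points to its rear, the tray comes out to its -x. The tray's spring pushes out with 1.5 N when out, 5.5 N when shut; the slide is damped (26 N per m/s): push at 0.1 m/s or less; touch it gently first, then 14 N reaches the stop.
- mat: A flat black rubber mat, 200 mm along its x, 170 mm along its y, 3 mm thick, fixed to the bench. Origin at the centre of its underside. Two to four caps lie on it.
- cap1: A blue plastic bottle screw cap, a closed disc 36 mm in diameter and 22 mm tall, 20 g; all caps are alike. Origin at its middle, own z along its axis (vertical when it lies flat; either way up is fine). At the start on top of the four others in the heap in the tray.
- cap2: A blue plastic bottle screw cap, a closed disc 36 mm in diameter and 22 mm tall, 20 g; all caps are alike. Origin at its middle, own z along its axis (vertical when it lies flat; either way up is fine). At the start in the bottom of the heap in the tray.
- cap3: A blue plastic bottle screw cap, a closed disc 36 mm in diameter and 22 mm tall, 20 g; all caps are alike. Origin at its middle, own z along its axis (vertical when it lies flat; either way up is fine). At the start in the bottom of the heap in the tray.
- cap4: A blue plastic bottle screw cap, a closed disc 36 mm in diameter and 22 mm tall, 20 g; all caps are alike. Origin at its middle, own z along its axis (vertical when it lies flat; either way up is fine). At the start in the bottom of the heap in the tray.
- cap5: A blue plastic bottle screw cap, a closed disc 36 mm in diameter and 22 mm tall, 20 g; all caps are alike. Origin at its middle, own z along its axis (vertical when it lies flat; either way up is fine). At the start in the bottom of the heap in the tray.
- cap6: A blue plastic bottle screw cap, a closed disc 36 mm in diameter and 22 mm tall, 20 g; all caps are alike. Origin at its middle, own z along its axis (vertical when it lies flat; either way up is fine). At the start flat on the mat; may be absent.
- cap7: A blue plastic bottle screw cap, a closed disc 36 mm in diameter and 22 mm tall, 20 g; all caps are alike. Origin at its middle, own z along its axis (vertical when it lies flat; either way up is fine). At the start flat on the mat; may be absent.
- cap8: A blue plastic bottle screw cap, a closed disc 36 mm in diameter and 22 mm tall, 20 g; all caps are alike. Origin at its middle, own z along its axis (vertical when it lies flat; either way up is fine). At the start flat on the mat; may be absent.
- cap9: A blue plastic bottle screw cap, a closed disc 36 mm in diameter and 22 mm tall, 20 g; all caps are alike. Origin at its middle, own z along its axis (vertical when it lies flat; either way up is fine). At the start flat on the mat; may be absent.
- amber: A standing amber glass bottle, 70 mm in diameter, 150 mm tall, origin at its foot. Leave it alone.
- clear: A standing clear glass bottle, 70 mm in diameter, 150 mm tall, origin at its foot. Leave it alone.

How it is judged (in metres and radians):
On the way, in this order (a step that is already met when the one before it is completed fails the run):
1. the tray has been released and has slid out (value of joint tray above 0.12 m), for 0.2 s.
2. with the tray out, all caps lie in it flat in one layer with gaps (value of joint tray above 0.12 m and x of cap1 in the frame of tray_floor between -0.075 and 0.075 m and y of cap1 in the frame of tray_floor between -0.145 and 0.145 m and z of cap1 in the frame of tray_floor between 0.006 and 0.016 m and angle between the z axis of each of cap1, cap2, cap3, cap4, cap5, cap6, cap7, cap8, cap9 and the z axis of tray_floor, either way round below 0.12 rad and x of cap2 in the frame of tray_floor between -0.075 and 0.075 m and y of cap2 in the frame of tray_floor between -0.145 and 0.145 m and z of cap2 in the frame of tray_floor between 0.006 and 0.016 m and x of cap3 in the frame of tray_floor between -0.075 and 0.075 m and y of cap3 in the frame of tray_floor between -0.145 and 0.145 m and z of cap3 in the frame of tray_floor between 0.006 and 0.016 m and x of cap4 in the frame of tray_floor between -0.075 and 0.075 m and y of cap4 in the frame of tray_floor between -0.145 and 0.145 m and z of cap4 in the frame of tray_floor between 0.006 and 0.016 m and x of cap5 in the frame of tray_floor between -0.075 and 0.075 m and y of cap5 in the frame of tray_floor between -0.145 and 0.145 m and z of cap5 in the frame of tray_floor between 0.006 and 0.016 m and x of cap6 in the frame of tray_floor between -0.075 and 0.075 m and y of cap6 in the frame of tray_floor between -0.145 and 0.145 m and z of cap6 in the frame of tray_floor between 0.006 and 0.016 m and x of cap7 in the frame of tray_floor between -0.075 and 0.075 m and y of cap7 in the frame of tray_floor between -0.145 and 0.145 m and z of cap7 in the frame of tray_floor between 0.006 and 0.016 m and x of cap8 in the frame of tray_floor between -0.075 and 0.075 m and y of cap8 in the frame of tray_floor between -0.145 and 0.145 m and z of cap8 in the frame of tray_floor between 0.006 and 0.016 m and x of cap9 in the frame of tray_floor between -0.075 and 0.075 m and y of cap9 in the frame of tray_floor between -0.145 and 0.145 m and z of cap9 in the frame of tray_floor between 0.006 and 0.016 m and horizontal distance between cap1 and cap2 above 0.043 m and horizontal distance between each of cap1, cap2 and cap3 above 0.043 m and horizontal distance between each of cap1, cap2, cap3 and cap4 above 0.043 m and horizontal distance between each of cap1, cap2, cap3, cap4 and cap5 above 0.043 m and horizontal distance between each of cap1, cap2, cap3, cap4, cap5 and cap6 above 0.043 m and horizontal distance between each of cap1, cap2, cap3, cap4, cap5, cap6 and cap7 above 0.043 m and horizontal distance between each of cap1, cap2, cap3, cap4, cap5, cap6, cap7 and cap8 above 0.043 m and horizontal distance between each of cap1, cap2, cap3, cap4, cap5, cap6, cap7, cap8 and cap9 above 0.043 m), for 0.2 s.
At the end, for the whole second after the job is handed in: The tray is shut and held by its catch (within 5 mm of 0); every cap lies at rest inside the tray, flat on its floor (centre 6 to 16 mm above it, tilted less than 0.12 rad), and the centres of any two caps are more than 43 mm apart (7 mm gap) (value of joint tray between -0.005 and 0.005 m and x of cap1 in the frame of tray_floor between -0.075 and 0.075 m and y of cap1 in the frame of tray_floor between -0.145 and 0.145 m and z of cap1 in the frame of tray_floor between 0.006 and 0.016 m and angle between the z axis of each of cap1, cap2, cap3, cap4, cap5, cap6, cap7, cap8, cap9 and the z axis of tray_floor, either way round below 0.12 rad and x of cap2 in the frame of tray_floor between -0.075 and 0.075 m and y of cap2 in the frame of tray_floor between -0.145 and 0.145 m and z of cap2 in the frame of tray_floor between 0.006 and 0.016 m and x of cap3 in the frame of tray_floor between -0.075 and 0.075 m and y of cap3 in the frame of tray_floor between -0.145 and 0.145 m and z of cap3 in the frame of tray_floor between 0.006 and 0.016 m and x of cap4 in the frame of tray_floor between -0.075 and 0.075 m and y of cap4 in the frame of tray_floor between -0.145 and 0.145 m and z of cap4 in the frame of tray_floor between 0.006 and 0.016 m and x of cap5 in the frame of tray_floor between -0.075 and 0.075 m and y of cap5 in the frame of tray_floor between -0.145 and 0.145 m and z of cap5 in the frame of tray_floor between 0.006 and 0.016 m and x of cap6 in the frame of tray_floor between -0.075 and 0.075 m and y of cap6 in the frame of tray_floor between -0.145 and 0.145 m and z of cap6 in the frame of tray_floor between 0.006 and 0.016 m and x of cap7 in the frame of tray_floor between -0.075 and 0.075 m and y of cap7 in the frame of tray_floor between -0.145 and 0.145 m and z of cap7 in the frame of tray_floor between 0.006 and 0.016 m and x of cap8 in the frame of tray_floor between -0.075 and 0.075 m and y of cap8 in the frame of tray_floor between -0.145 and 0.145 m and z of cap8 in the frame of tray_floor between 0.006 and 0.016 m and x of cap9 in the frame of tray_floor between -0.075 and 0.075 m and y of cap9 in the frame of tray_floor between -0.145 and 0.145 m and z of cap9 in the frame of tray_floor between 0.006 and 0.016 m and horizontal distance between cap1 and cap2 above 0.043 m and horizontal distance between each of cap1, cap2 and cap3 above 0.043 m and horizontal distance between each of cap1, cap2, cap3 and cap4 above 0.043 m and horizontal distance between each of cap1, cap2, cap3, cap4 and cap5 above 0.043 m and horizontal distance between each of cap1, cap2, cap3, cap4, cap5 and cap6 above 0.043 m and horizontal distance between each of cap1, cap2, cap3, cap4, cap5, cap6 and cap7 above 0.043 m and horizontal distance between each of cap1, cap2, cap3, cap4, cap5, cap6, cap7 and cap8 above 0.043 m and horizontal distance between each of cap1, cap2, cap3, cap4, cap5, cap6, cap7, cap8 and cap9 above 0.043 m and linear speed of each of cap1, cap2, cap3, cap4, cap5, cap6, cap7, cap8, cap9 below 0.02 m/s); the robot touches nothing.
It fails at once if the amber bottle is moved more than 30 mm or tipped (distance of amber from where it was at the start of the episode above 0.03 m or angle between amber's own z axis and vertical above 0.35 rad).
It fails at once if the clear bottle is moved more than 30 mm or tipped (distance of clear from where it was at the start of the episode above 0.03 m or angle between clear's own z axis and vertical above 0.35 rad).
Of cap6, cap7, cap8, cap9 only 2 to 4 are there at a start; the rules pass over those that are not, and their reading is None.
At some moment in a run one of cap6, cap7, cap8, cap9 may be knocked a few centimetres aside while the robot is not near it.
Once in a run the grip may slacken for a moment while it holds something.
It also fails if it takes over 210 s, if anything falls off the work surface, if the arm or the gripper's body presses on something with over 40 N, if the wrist force passes 120 N, or if a joint passes its speed limit or range.

## Working session

There is one attempt and no reset: what is moved stays moved. The work goes in short steps, Python scripts to look and compute and a tool call to move; the robot and the scene stay as the last step left them, time stands still between calls to the robot, and variables do not carry over. Pictures are saved under pics/ and viewed, at most 14 in all, crops included, and the job is handed in when it is done.

Besides the shell and the picture viewer there is one more tool, called after "Emit:" as name(argument=value, ...) on one line, values as JSON. move_arm: Moves the arm, as the interface text tells. Scaled input: -1 to 1 covers 50 mm each way for a shift and 8 degrees each way for a turn. Its arguments: {"type":"object","properties":{"motion":{"type":"array","items":{"type":"array"}},"claw":{"type":"number"},"force":{"type":"number"}},"required":["motion"]}

```bash
ls; mkdir -p pics
cat > h.py <<'E'
import numpy as np, cv2
from rig import env, viewer
def look(name,save=None):
    d=viewer.get_image(name)
    if save: cv2.imwrite('pics/'+save,d['frame'][:,:,::-1])
    return d
def cloud(d):
    z=d['depth'];v,u=np.mgrid[:z.shape[0],:z.shape[1]]
    p=np.stack([(u-d['cx'])/d['fx']*z,-(v-d['cy'])/d['fy']*z,-z],-1)
    return p@np.array(d['attitude']).T+np.array(d['eye'])
def ray(d,u,v,h):
    r=np.array(d['attitude'])@np.array([(u-d['cx'])/d['fx'],-(v-d['cy'])/d['fy'],-1.])
    e=np.array(d['eye']);return e+r*(h-e[2])/r[2]
E
python3 - <<'E'
from h import *
for n in('scene','top'):
    d=look(n,n+'0.png');print(n,d['fx'],d['fy'],d['cx'],d['cy'],d['eye'],d['attitude'],[k for k in d])
o=env.observe();print(o['time_s'],o['position'],o['tool_rot'],o['grip_width'])
E
```

```text
pics
scene 518.9165886260369 518.9165886260369 317.3184054019032 195.7340965109284 [1.12996716 0.60690763 1.44923492] [[-0.79808846 -0.51154575  0.31839559]
 [ 0.60241433 -0.68822548  0.40428043]
 [ 0.01232002  0.51445761  0.85742731]] ['frame', 'depth', 'fx', 'fy', 'cx', 'cy', 'eye', 'attitude']
top 387.06792855857674 387.06792855857674 320.6250848279675 197.38130432486992 [ 0.35789222 -0.04145731  1.32264666] [[ 0.00351078  0.98392744 -0.17853424]
 [-0.99999039  0.00392341  0.0019582 ]
 [ 0.00262719  0.17852565  0.98393175]] ['frame', 'depth', 'fx', 'fy', 'cx', 'cy', 'eye', 'attitude']
0.1 [ 0.15608749 -0.52712291  0.24776125] [[ 9.58867519e-01  2.83853952e-01 -1.17693526e-04]
 [ 2.83853842e-01 -9.58866579e-01  1.37143786e-03]
 [ 2.76435669e-04 -1.34843498e-03 -9.99999053e-01]] 0.08550336563475879
```

View pics/scene0.png

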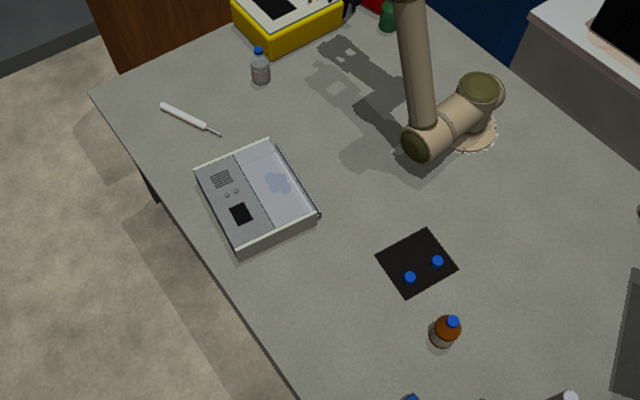

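View pics/top0.png

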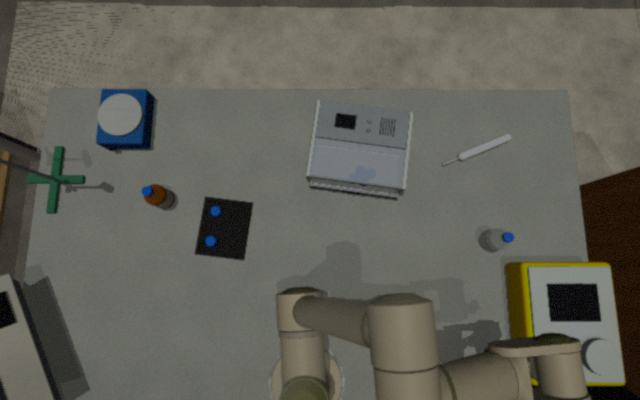

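The scene view shows the dryer at about (255,200) and the mat at (417,263) with two caps. In the top view the dryer is at (360,150), the mat caps are at (215,211) and (210,241), and the bottles are at (155,195) and (497,240). Next I'll measure the dryer pose.

```bash
python3 - <<'E'
from h import *
for n in('top','scene'):
    d=look(n);p=cloud(d);f=d['frame'];hsv=cv2.cvtColor(f,cv2.COLOR_RGB2HSV)
    z=p[...,2]
    reg=(p[...,0]>.35)&(p[...,0]<.9)&(p[...,1]>-.4)&(p[...,1]<.1)
    m=reg&(z>.06)&(z<.11)
    q=p[m][:,:2].astype(np.float32);r=cv2.minAreaRect(q);print(n,'housing',r,cv2.boxPoints(r).round(3).tolist(),np.median(z[m]))
    m=reg&(z>.015)&(z<.055);q=p[m][:,:2].astype(np.float32);print(len(q));print(q.min(0),q.max(0))
    m=(hsv[...,0]>100)&(hsv[...,0]<125)&(hsv[...,1]>150)
    k,l,s,c=cv2.connectedComponentsWithStats(m.astype(np.uint8))
    for i in range(1,k):
        if s[i,4]>15: print('blue',c[i].round(1),s[i,4],np.median(p[l==i],0).round(3),ray(d,*c[i],.02).round(4))
E
python3 - <<'E'
import cv2
f=cv2.imread('pics/top0.png');cv2.imwrite('pics/c0.png',cv2.resize(f[85:215,290:430],None,fx=5,fy=4.6,interpolation=cv2.INTER_CUBIC))
E
```

```text
top housing ((0.7671216726303101, -0.17507816851139069), (0.33054354786872864, 0.2717207074165344), 82.23102569580078) [[0.6100000143051147, -0.3199999928474426], [0.8790000081062317, -0.3569999933242798], [0.9240000247955322, -0.029999999329447746], [0.6549999713897705, 0.007000000216066837]] 0.08343378723749972
432
[ 0.5908988  -0.31771454] [0.6665965  0.00583856]
blue [129.8 123.2] 1346 [0.81  0.591 0.067] [0.8582 0.6321 0.02  ]
blue [146.8 190.8] 78 [0.589 0.493 0.149] [0.6147 0.5516 0.02  ]
blue [215.3 210.8] 117 [0.546 0.313 0.022] [0.5465 0.3137 0.02  ]
blue [508.1 236.9] 75 [ 0.451 -0.612  0.149] [ 0.4617 -0.6749  0.02  ]
blue [210.5 240.7] 125 [0.444 0.324 0.022] [0.4453 0.3245 0.02  ]
scene housing ((0.7669411301612854, -0.17362605035305023), (0.3380230963230133, 0.2725676894187927), 82.11953735351562) [[0.609000027179718, -0.32199999690055847], [0.8790000081062317, -0.36000001430511475], [0.925000011920929, -0.02500000037252903], [0.6549999713897705, 0.012000000104308128]] 0.0843097593823805
817
[ 0.59065694 -0.3511731 ] [0.89985794 0.00943159]
blue [489.  22.] 3878 [-0.579 -0.357 -0.127] [-0.4515 -0.3066  0.02  ]
blue [257.7  50. ] 60 [ 0.456 -0.609  0.148] [ 0.3891 -0.727   0.02  ]
blue [436.7 261.2] 144 [0.45  0.329 0.022] [0.4499 0.3288 0.02  ]
blue [409.2 277.3] 143 [0.553 0.318 0.024] [0.551  0.3177 0.02  ]
blue [452.4 321. ] 126 [0.595 0.499 0.15 ] [0.5418 0.4882 0.02  ]
blue [411.6 397.3] 51 [0.783 0.57  0.07 ] [0.7712 0.5697 0.02  ]
```

View pics/c0.png

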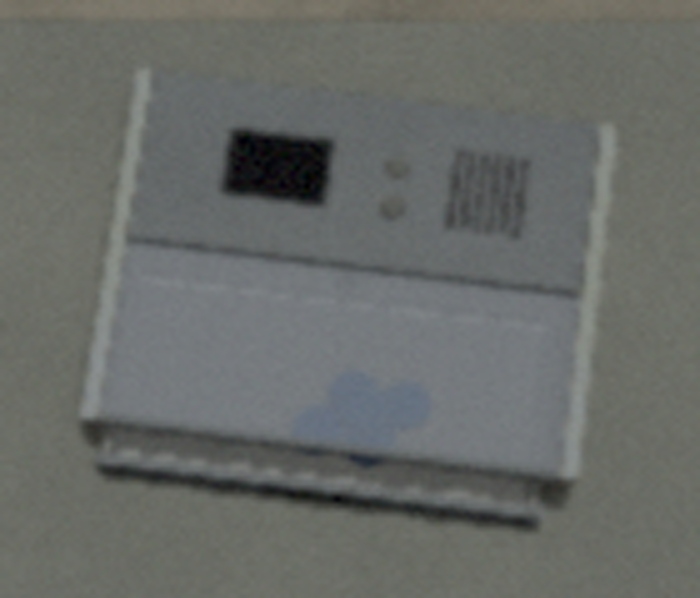

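The crop shows the tray shut. Its grey panel runs along the bottom of the dryer, and the blue heap shows through the roof right of centre. The dryer centre is (0.767,-0.1745) with its x heading at -7.8°. I'll move to in front of the panel with the gripper shut.

Emit:
move_arm(motion=[[[0, 0, 0], [0, 0, 1]], [[0, 0, 0], [0, 0, 1]], [[0, 0, 0], [0, 0, 1]], [[0.45, -0.54, 0.12], [0, 0, 0]], [[0.45, -0.54, 0.12], [0, 0, 0]], [[0.45, -0.54, 0.12], [0, 0, 0]], [[0.45, -0.54, 0.12], [0, 0, 0]], [[0.45, -0.54, 0.12], [0, 0, 0]], [[0.45, -0.54, 0.12], [0, 0, 0]], [[0.45, -0.54, 0.12], [0, 0, 0]], [[0.45, -0.54, 0.12], [0, 0, 0]], [[0.45, -0.54, 0.12], [0, 0, 0]], [[0.45, -0.54, 0.12], [0, 0, 0]], [[0.45, -0.54, 0.12], [0, 0, 0]], [[0.45, -0.54, 0.12], [0, 0, 0]], [[0.45, -0.54, 0.12], [0, 0, 0]], [[0.45, -0.54, 0.12], [0, 0, 0]], [[0.45, -0.54, 0.12], [0, 0, 0]], [[0.45, -0.54, 0.12], [0, 0, 0]]], claw=1)

```text
time_s: 2.1
position: [0.5704, -0.1449, 0.1519]
tool_rot: [[0.991, -0.131, -0.0], [-0.131, -0.991, 0.0], [-0.0, -0.0, -1.0]]
ft_force: [-0.0, -0.5, 0.1]
grip_width: -0.0001
gripper_force: 0.0
```

Emit:
move_arm(motion=[[[0, 0, 0.575], [0, 0, 0]], [[0, 0, 0.575], [0, 0, 0]], [[0, 0, 0.575], [0, 0, 0]], [[0, 0, 0.575], [0, 0, 0]], [[0.16, 0, 0], [0, 0, 0]], [[0.16, 0, 0], [0, 0, 0]], [[0.1, 0, 0], [0, 0, 0]], [[0.06, 0, 0], [0, 0, 0]], [[0.04, 0, 0], [0, 0, 0]], [[0.04, 0, 0], [0, 0, 0]], [[0.04, 0, 0], [0, 0, 0]], [[0, 0, 0], [0, 0, 0]]])

```text
time_s: 3.3
position: [0.5994, -0.1501, 0.0374]
tool_rot: [[0.991, -0.131, 0.0], [-0.131, -0.991, -0.0], [0.0, 0.0, -1.0]]
ft_force: [-0.4, -0.5, -0.0]
grip_width: 0.0002
gripper_force: 0.0
```

Emit:
move_arm(motion=[[[0.04, 0, 0], [0, 0, 0]], [[0.04, 0, 0], [0, 0, 0]], [[0.04, 0, 0], [0, 0, 0]]])

```text
time_s: 3.6
position: [0.6043, -0.1508, 0.0373]
tool_rot: [[0.991, -0.131, -0.003], [-0.131, -0.991, 0.0], [-0.003, -0.0, -1.0]]
ft_force: [-5.3, -0.2, 4.7]
grip_width: 0.0001
gripper_force: 3.1
```

Emit:
move_arm(motion=[[[0.04, 0, 0], [0, 0, 0]], [[0.04, 0, 0], [0, 0, 0]], [[0.04, 0, 0], [0, 0, 0]], [[0.04, 0, 0], [0, 0, 0]], [[0, 0, 0], [0, 0, 0]]])

```text
time_s: 4.1
position: [0.6123, -0.1518, 0.0373]
tool_rot: [[0.991, -0.131, -0.002], [-0.131, -0.991, 0.0], [-0.002, -0.0, -1.0]]
ft_force: [-6.2, -0.4, 4.0]
grip_width: -0.0
gripper_force: 2.9
```

Emit:
move_arm(motion=[[[0.04, 0, 0], [0, 0, 0]], [[0.04, 0, 0], [0, 0, 0]], [[0.02, 0, 0], [0, 0, 0]], [[0, 0, 0], [0, 0, 0]]])

```text
time_s: 4.5
position: [0.6152, -0.1522, 0.0373]
tool_rot: [[0.991, -0.13, -0.008], [-0.13, -0.991, 0.001], [-0.008, -0.0, -1.0]]
ft_force: [-16.6, 0.6, 9.8]
grip_width: 0.0001
gripper_force: 8.2
```

Emit:
move_arm(motion=[[[-0.6, 0, 0], [0, 0, 0]], [[-0.6, 0, 0], [0, 0, 0]], [[-0.2, 0, -0.8], [0, 0, 0]], [[0, 0, -0.8], [0, 0, 0]], [[0, 0, -0.8], [0, 0, 0]], [[0, 0, -0.8], [0, 0, 0]], [[-0.15, -0.66, 0], [0, 0, 0]], [[-0.15, -0.66, 0], [0, 0, 0]], [[-0.15, -0.66, 0], [0, 0, 0]], [[-0.15, -0.66, 0], [0, 0, 0]], [[-0.15, -0.66, 0], [0, 0, 0]], [[-0.15, -0.66, 0], [0, 0, 0]], [[-0.15, -0.66, 0], [0, 0, 0]], [[-0.15, -0.66, 0], [0, 0, 0]], [[-0.15, -0.66, 0], [0, 0, 0]], [[-0.15, -0.66, 0], [0, 0, 0]], [[-0.15, -0.66, 0], [0, 0, 0]], [[-0.15, -0.66, 0], [0, 0, 0]], [[-0.15, -0.66, 0], [0, 0, 0]]])

```text
time_s: 6.4
position: [0.5079, 0.2962, 0.1974]
tool_rot: [[0.991, -0.131, 0.0], [-0.131, -0.991, 0.0], [0.0, -0.0, -1.0]]
ft_force: [0.8, -0.5, -0.2]
grip_width: -0.0001
gripper_force: 0.0
```

```bash
cat >> h.py <<'E'
C=np.array([.767,-.1745]);DX=np.array([.9907,-.1362]);DY=np.array([.1362,.9907])
F=C-.229*DX   # tray floor centre when out
def blues(d,zmin=.02):
    p=cloud(d);hsv=cv2.cvtColor(d['frame'],cv2.COLOR_RGB2HSV)
    m=((hsv[...,0]>100)&(hsv[...,0]<125)&(hsv[...,1]>150)).astype(np.uint8)
    return p,m
def tf(xy): q=np.asarray(xy)[:2]-F; return np.array([q@DX,q@DY])
def blobs(n):
    d=look(n);p,m=blues(d)
    k,l,s,c=cv2.connectedComponentsWithStats(m)
    for i in range(1,k):
        w=np.median(p[l==i],0)
        if s[i,4]>15 and w[2]<.06 and .3<w[0]<.7 and abs(w[1])<.45:
            q=ray(d,*c[i],.03 if w[1]<.05 else .023)
            print(n,'blob',c[i].round(1),s[i,4],'med',w.round(3),'tray',tf(w).round(3),'rayxy',q[:2].round(4),tf(q).round(3))
    return d,p,m
def step(xyz):
    o=env.observe();R=np.array(o['tool_rot']);
    return (R.T@(np.array(xyz)-np.array(o['position']))/.05).round(2)
E
python3 - <<'E'
from h import *
for n in('top','scene'):
    d,p,m=blobs(n)
    # panel measurement: 
    z=p[...,2];reg=(z>.04)&(z<.055)&(p[...,0]<.62)&(p[...,0]>.4)&(p[...,1]<.05)
    q=p[reg][:,:2];print('panel',np.round(((q-C)@DX)[:].min(),3),np.median((q-C)@DX),np.percentile((q-C)@DY,[1,99]))
    f=d['frame'][:,:,::-1]
    c=f[140:250,290:430] if n=='top' else f[120:270,220:370]
    cv2.imwrite(f'pics/{n}1.png',cv2.resize(c,None,fx=4,fy=4,interpolation=cv2.INTER_CUBIC))
print(env.observe()['time_s'])
E
```

```text
top blob [215.3 208.4] 65 med [0.555 0.312 0.024] tray [-0.047  0.453] rayxy [0.5541 0.313 ] [-0.048  0.454]
top blob [356.4 219.2] 307 med [ 0.516 -0.163  0.032] tray [-0.021 -0.023] rayxy [ 0.5185 -0.1646] [-0.018 -0.024]
panel -0.313 -0.30567932569353956 [-0.46482374  0.14571791]
scene blob [318.8 163.6] 342 med [ 0.527 -0.153  0.032] tray [-0.012 -0.012] rayxy [ 0.5244 -0.1584] [-0.014 -0.017]
scene blob [436.6 261.2] 144 med [0.452 0.329 0.023] tray [-0.152  0.456] rayxy [0.4515 0.3293] [-0.152  0.456]
scene blob [409.1 277.3] 144 med [0.552 0.318 0.023] tray [-0.051  0.459] rayxy [0.5524 0.3182] [-0.051  0.459]
panel -0.313 -0.30364112806633603 [-0.47383171  0.14963835]
6.5
```

View pics/top1.png

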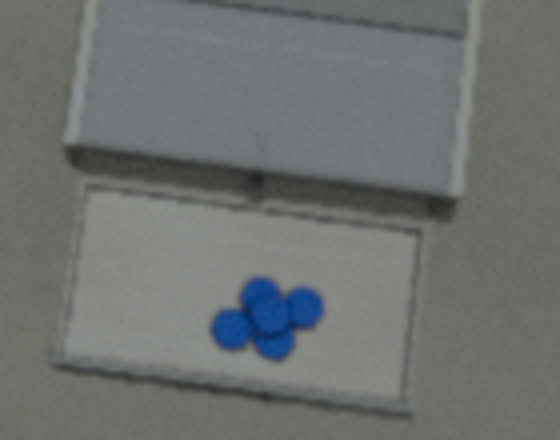

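View pics/scene1.png

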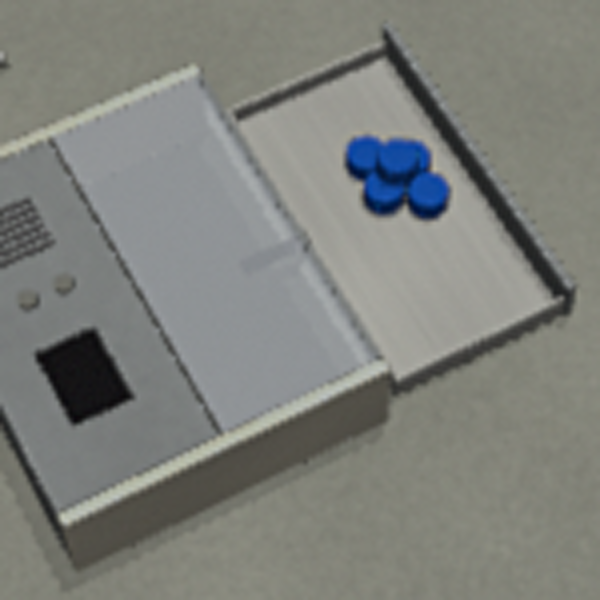

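The tray is fully out. In the top view one cap sits on four others, at about (357,218). The bottom caps are at (355,214), (366,217), (348,222) and (359,225), and there are two caps on the mat.

Run:
```python
from h import *
d=look('top')
for u,v,h in[(357.5,218.2,.054),(355,213.8,.032),(365.8,216.8,.032),(348,222,.032),(359.2,225.5,.032)]:
    r=ray(d,u,v,h);print('top',r[:2].round(3),tf(r).round(3))
d=look('scene')
for u,v,h in[(400,158,.054),(366,157,.032),(415,158,.032),(383,192,.032),(429,192,.032)]:
    r=ray(d,220+u/4,120+v/4,h);print('sc',r[:2].round(3),tf(r).round(3))
print(env.tip_reach,F)
for x in(-.032,.032):print([(F+x*DX+y*DY).round(3).tolist() for y in(.093,.031,-.031,-.093)])
print(step([.449,.327,.1]), step([.449,.327,.024]),step([.549,.316,.1]))
```

```text
top [ 0.519 -0.166] [-0.018 -0.025]
top [ 0.536 -0.16 ] [-0.001 -0.017]
top [ 0.526 -0.196] [-0.006 -0.054]
top [ 0.509 -0.136] [-0.032  0.003]
top [ 0.497 -0.173] [-0.039 -0.036]
sc [ 0.521 -0.156] [-0.017 -0.015]
sc [ 0.534 -0.186] [-0.    -0.043]
sc [ 0.502 -0.161] [-0.036 -0.022]
sc [ 0.544 -0.149] [ 0.004 -0.005]
sc [ 0.513 -0.127] [-0.029  0.013]
0.017 [ 0.5401297 -0.1433102]
[[0.521, -0.047], [0.513, -0.108], [0.504, -0.17], [0.496, -0.231]]
[[0.584, -0.056], [0.576, -0.117], [0.568, -0.178], [0.559, -0.24]]
[-1.25 -0.48  1.94] [-1.25 -0.48  3.46] [ 0.76 -0.52  1.94]
```

Emit:
move_arm(motion=[[[0.38, -0.26, 0], [0, 0, 0]], [[0.38, -0.26, 0.2], [0, 0, 0]], [[0, 0, 0.5], [0, 0, 0]], [[0, 0, 0.5], [0, 0, 0]], [[0, 0, 0.5], [0, 0, 0]], [[0, 0, 0.5], [0, 0, 0]], [[0, 0, 0.5], [0, 0, 0]], [[0, 0, 0.5], [0, 0, 0]], [[0, 0, 0.27], [0, 0, 0]]], claw=0.3)

```text
time_s: 7.5
position: [0.5489, 0.314, 0.022]
tool_rot: [[0.991, -0.132, -0.002], [-0.132, -0.991, -0.001], [-0.002, 0.001, -1.0]]
ft_force: [0.5, 0.6, -0.4]
grip_width: 0.0599
gripper_force: 0.0
```

Emit:
move_arm(motion=[[[0, 0, 0], [0, 0, 0]], [[0, 0, 0], [0, 0, 0]], [[0, 0, 0], [0, 0, 0]], [[0, 0, 0], [0, 0, 0]], [[0, 0, 0], [0, 0, 0]]], claw=1, force=40)

```text
time_s: 8.0
position: [0.5494, 0.3156, 0.0246]
tool_rot: [[0.991, -0.131, 0.001], [-0.131, -0.991, 0.0], [0.001, -0.001, -1.0]]
ft_force: [-0.7, -0.6, -0.7]
grip_width: 0.0344
gripper_force: 39.8
```

Emit:
move_arm(motion=[[[0, 0, -0.5], [0, 0, 0]], [[0, 0, -0.5], [0, 0, 0]], [[0, 0, -0.5], [0, 0, 0]], [[0, 0, -0.5], [0, 0, 0]], [[0.14, 0.607, 0], [0, 0, 0]], [[0.14, 0.607, 0], [0, 0, 0]], [[0.14, 0.607, 0], [0, 0, 0]], [[0.14, 0.607, 0], [0, 0, 0]], [[0.14, 0.607, 0], [0, 0, 0]], [[0.14, 0.607, 0], [0, 0, 0]], [[0.14, 0.607, 0], [0, 0, 0]], [[0.14, 0.607, 0], [0, 0, 0]], [[0.14, 0.607, 0], [0, 0, 0]], [[0.14, 0.607, 0], [0, 0, 0]], [[0.14, 0.607, 0], [0, 0, 0]], [[0.14, 0.607, 0], [0, 0, 0]]])

```text
time_s: 9.6
position: [0.5849, -0.0578, 0.1242]
tool_rot: [[0.991, -0.131, 0.001], [-0.131, -0.991, -0.0], [0.001, 0.0, -1.0]]
ft_force: [-0.1, 1.0, -0.0]
grip_width: 0.0344
gripper_force: 40.0
```

Run:
```python
from h import *
o=env.observe();print(o['position'],o['grip_width'])
d,p,m=blobs('scene');f=d['frame'][:,:,::-1]
cv2.imwrite('pics/s2.png',cv2.resize(f[90:290,220:470],None,fx=3,fy=3,interpolation=cv2.INTER_CUBIC))
print(step([.584,-.056,.033]))
```

```text
[ 0.58485985 -0.05783543  0.12424359] 0.03444150489001784
scene blob [311.9 163.2] 117 med [ 0.545 -0.163  0.032] tray [ 0.008 -0.019] rayxy [ 0.5416 -0.1733] [ 0.006 -0.03 ]
scene blob [436.7 261.1] 143 med [0.451 0.329 0.023] tray [-0.153  0.456] rayxy [0.4512 0.3293] [-0.152  0.456]
[-0.05 -0.12  1.82]
```

View pics/s2.png

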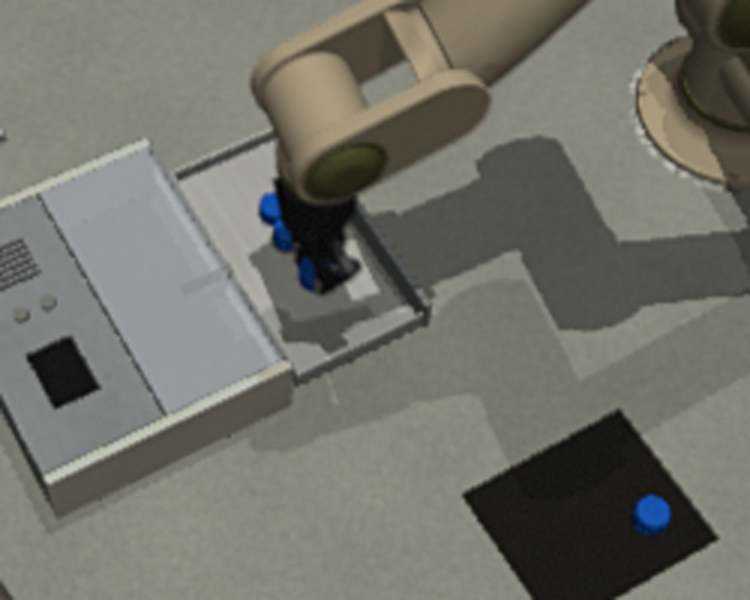

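The cap is held at crop (305,272), between the fingers. I'll lower it and release.

Emit:
move_arm(motion=[[[-0.02, -0.05, 0.5], [0, 0, 0]], [[0, 0, 0.5], [0, 0, 0]], [[0, 0, 0.5], [0, 0, 0]], [[0, 0, 0.25], [0, 0, 0]], [[0, 0, 0.07], [0, 0, 0]], [[0, 0, 0.02], [0, 0, 0]]])

```text
time_s: 10.25
position: [0.5845, -0.0539, 0.0323]
tool_rot: [[0.991, -0.131, 0.001], [-0.131, -0.991, -0.0], [0.001, 0.0, -1.0]]
ft_force: [-0.0, 0.4, 0.2]
grip_width: 0.0347
gripper_force: 40.0
```

Emit:
move_arm(motion=[[[0, 0, 0], [0, 0, 0]], [[0, 0, 0], [0, 0, 0]], [[0, 0, 0], [0, 0, 0]], [[0, 0, -0.2], [0, 0, 0]], [[0, 0, -0.6], [0, 0, 0]], [[0, 0, -0.6], [0, 0, 0]], [[0, 0, -0.6], [0, 0, 0]], [[-0.3, -0.6, 0], [0, 0, 0]], [[-0.3, -0.6, 0], [0, 0, 0]], [[-0.3, -0.6, 0], [0, 0, 0]], [[-0.3, -0.6, 0], [0, 0, 0]], [[-0.3, -0.6, 0], [0, 0, 0]], [[-0.3, -0.6, 0], [0, 0, 0]], [[-0.3, -0.6, 0], [0, 0, 0]], [[-0.3, -0.6, 0], [0, 0, 0]], [[-0.3, -0.6, 0], [0, 0, 0]], [[-0.3, -0.6, 0], [0, 0, 0]], [[-0.3, -0.6, 0], [0, 0, 0]], [[-0.3, -0.6, 0], [0, 0, 0]]], claw=0.42)

```text
time_s: 12.15
position: [0.4522, 0.3278, 0.1329]
tool_rot: [[0.991, -0.131, 0.001], [-0.131, -0.991, 0.0], [0.001, -0.001, -1.0]]
ft_force: [0.4, -0.8, -0.2]
grip_width: 0.0497
gripper_force: 0.0
```

Run:
```python
from h import *
o=env.observe();print(o['position'],o['grip_width'],o['time_s'])
for n in('top','scene'):
  d,p,m=blobs(n)
print(step([.45,.327,.024]))
```

```text
[0.45221783 0.32778625 0.13286558] 0.04973636505237763 12.15
top blob [323.6 200.9] 60 med [ 0.58  -0.054  0.031] tray [0.027 0.094] rayxy [ 0.5804 -0.0541] [0.028 0.094]
top blob [356.4 219.2] 303 med [ 0.516 -0.163  0.033] tray [-0.021 -0.023] rayxy [ 0.5184 -0.1646] [-0.019 -0.024]
top blob [211.6 242.8] 73 med [0.435 0.313 0.023] tray [-0.167  0.438] rayxy [0.4383 0.3193] [-0.164  0.444]
scene blob [318.7 163.6] 341 med [ 0.527 -0.153  0.032] tray [-0.012 -0.012] rayxy [ 0.5244 -0.1586] [-0.013 -0.017]
scene blob [324.2 196.4] 86 med [ 0.587 -0.047  0.031] tray [0.034 0.102] rayxy [ 0.5869 -0.0473] [0.033 0.102]
scene blob [436.7 261.2] 150 med [0.451 0.329 0.023] tray [-0.153  0.456] rayxy [0.4513 0.3294] [-0.152  0.456]
[-0.02  0.05  2.18]
```

Emit:
move_arm(motion=[[[-0.02, 0.03, 0.5], [0, 0, 0]], [[0, 0, 0.5], [0, 0, 0]], [[0, 0, 0.5], [0, 0, 0]], [[0, 0, 0.4], [0, 0, 0]], [[0, 0, 0.2], [0, 0, 0]], [[0, 0, 0.08], [0, 0, 0]]], claw=0.3)

```text
time_s: 12.85
position: [0.4517, 0.3248, 0.0226]
tool_rot: [[0.991, -0.131, -0.0], [-0.131, -0.991, -0.0], [-0.0, 0.0, -1.0]]
ft_force: [0.5, -0.0, -0.4]
grip_width: 0.0596
gripper_force: 0.0
```

Emit:
move_arm(motion=[[[0, 0, 0], [0, 0, 0]], [[0, 0, 0], [0, 0, 0]], [[0, 0, 0], [0, 0, 0]], [[0, 0, 0], [0, 0, 0]], [[0, 0, 0], [0, 0, 0]]], claw=1)

```text
time_s: 13.35
position: [0.4522, 0.3254, 0.024]
tool_rot: [[0.991, -0.131, 0.002], [-0.131, -0.991, 0.001], [0.002, -0.001, -1.0]]
ft_force: [-0.9, -0.2, 6.5]
grip_width: 0.0347
gripper_force: 40.2
```

Emit:
move_arm(motion=[[[0, 0, -0.5], [0, 0, 0]], [[0, 0, -0.7], [0, 0, 0]], [[0, 0, -0.7], [0, 0, 0]], [[0.195, 0.6, 0], [0, 0, 0]], [[0.195, 0.6, 0], [0, 0, 0]], [[0.195, 0.6, 0], [0, 0, 0]], [[0.195, 0.6, 0], [0, 0, 0]], [[0.195, 0.6, 0], [0, 0, 0]], [[0.195, 0.6, 0], [0, 0, 0]], [[0.195, 0.6, 0], [0, 0, 0]], [[0.195, 0.6, 0], [0, 0, 0]], [[0.195, 0.6, 0], [0, 0, 0]], [[0.195, 0.6, 0], [0, 0, 0]], [[0.195, 0.6, 0], [0, 0, 0]], [[0.195, 0.6, 0], [0, 0, 0]], [[0, 0, 0.6], [0, 0, 0]], [[0, 0, 0.6], [0, 0, 0]], [[0, 0, 0.3], [0, 0, 0]], [[0, 0, 0.12], [0, 0, 0]], [[0, 0, 0], [0, 0, 0]]])

```text
time_s: 15.35
position: [0.5204, -0.047, 0.0367]
tool_rot: [[0.991, -0.131, -0.001], [-0.131, -0.991, 0.0], [-0.001, -0.0, -1.0]]
ft_force: [0.1, 0.0, -0.1]
grip_width: 0.0343
gripper_force: 42.6
```

Emit:
move_arm(motion=[[[0, 0, 0.09], [0, 0, 0]], [[0, 0, 0], [0, 0, 0]]])

```text
time_s: 15.55
position: [0.5207, -0.0471, 0.0328]
tool_rot: [[0.991, -0.131, 0.001], [-0.131, -0.991, -0.0], [0.001, 0.0, -1.0]]
ft_force: [-0.3, -0.5, 0.1]
grip_width: 0.0346
gripper_force: 42.6
```

Emit:
move_arm(motion=[[[0, 0, 0], [0, 0, 0]], [[0, 0, 0], [0, 0, 0]], [[0, 0, 0], [0, 0, 0]], [[0, 0, -0.2], [0, 0, 0]], [[0, 0, -0.6], [0, 0, 0]], [[0, 0, -0.6], [0, 0, 0]], [[0, 0, -0.4], [0, 0, 0]], [[0.08, 0.585, 0], [0, 0, 0]], [[0.08, 0.585, 0], [0, 0, 0]], [[0.08, 0.585, 0], [0, 0, 0]], [[0.08, 0.585, 0], [0, 0, 0]], [[0, 0, 0.5], [0, 0, 0]], [[0, 0, 0.5], [0, 0, 0]], [[0, 0, 0.2], [0, 0, 0]], [[0, 0, 0.1], [0, 0, 0]], [[0, 0, 0], [0, 0, 0]]], claw=0.4)

```text
time_s: 17.15
position: [0.5213, -0.1651, 0.0577]
tool_rot: [[0.991, -0.13, 0.0], [-0.13, -0.991, -0.0], [0.0, 0.0, -1.0]]
ft_force: [0.7, -0.0, -0.2]
grip_width: 0.051
gripper_force: 0.0
```

Emit:
move_arm(motion=[[[0, 0, 0], [0, 0, 0]], [[0, 0, 0], [0, 0, 0]], [[0, 0, 0], [0, 0, 0]], [[0, 0, 0], [0, 0, 0]]], claw=1)

```text
time_s: 17.55
position: [0.5216, -0.1653, 0.0586]
tool_rot: [[0.991, -0.13, 0.002], [-0.13, -0.991, -0.001], [0.002, 0.001, -1.0]]
ft_force: [-1.2, 1.1, 6.6]
grip_width: 0.034
gripper_force: 39.7
```

Emit:
move_arm(motion=[[[0, 0, -0.4], [0, 0, 0]], [[0, 0, -0.4], [0, 0, 0]], [[0.31, 0.46, 0], [0, 0, 0]], [[0.31, 0.46, 0], [0, 0, 0]], [[0.31, 0.46, 0], [0, 0, 0]], [[0, 0, 0.5], [0, 0, 0]], [[0, 0, 0.4], [0, 0, 0]], [[0, 0, 0.2], [0, 0, 0]], [[0, 0, 0.1], [0, 0, 0]], [[0, 0, 0.0], [0, 0, 0]]])

```text
time_s: 18.55
position: [0.5584, -0.2396, 0.0377]
tool_rot: [[0.991, -0.13, 0.0], [-0.13, -0.991, -0.0], [0.0, 0.0, -1.0]]
ft_force: [0.3, -0.6, 0.4]
grip_width: 0.0338
gripper_force: 40.0
```

Emit:
move_arm(motion=[[[0, 0, 0], [0, 0, 0]], [[0, 0, 0], [0, 0, 0]], [[0, 0, 0], [0, 0, 0]], [[0, 0, -0.2], [0, 0, 0]], [[0, 0, -0.6], [0, 0, 0]], [[0, 0, -0.6], [0, 0, 0]], [[0, 0, -0.6], [0, 0, 0]], [[-0.3, -0.6, 0], [0, 0, 0]], [[-0.3, -0.6, 0], [0, 0, 0]], [[-0.3, -0.6, 0], [0, 0, 0]], [[-0.3, -0.6, 0], [0, 0, 0]], [[-0.3, -0.6, 0], [0, 0, 0]], [[-0.3, -0.6, 0], [0, 0, 0]], [[-0.3, -0.6, 0], [0, 0, 0]], [[-0.3, -0.6, 0], [0, 0, 0]], [[-0.3, -0.6, 0], [0, 0, 0]]], claw=0.42)

```text
time_s: 20.15
position: [0.4592, 0.0468, 0.1382]
tool_rot: [[0.991, -0.131, 0.001], [-0.131, -0.991, -0.0], [0.001, -0.0, -1.0]]
ft_force: [0.2, -0.2, -0.8]
grip_width: 0.0494
gripper_force: 0.0
```

Run:
```python
from h import *
o=env.observe();print(o['position'],o['grip_width'],o['time_s'])
for n in('top','scene'):
  d,p,m=blobs(n)
  if n=='top':cv2.imwrite('pics/t3.png',cv2.resize(d['frame'][180:250,300:400,::-1],None,fx=7,fy=7,interpolation=cv2.INTER_CUBIC))
```

```text
[0.45917711 0.04684881 0.13823112] 0.04940024547975522 20.15
top blob [323.5 200.9] 61 med [ 0.58  -0.055  0.031] tray [0.027 0.092] rayxy [ 0.5802 -0.0539] [0.028 0.094]
top blob [378.1 208.4] 64 med [ 0.556 -0.238  0.031] tray [ 0.029 -0.091] rayxy [ 0.5554 -0.2383] [ 0.028 -0.092]
top blob [356.5 219.1] 288 med [ 0.519 -0.165  0.031] tray [-0.018 -0.024] rayxy [ 0.5187 -0.1648] [-0.018 -0.024]
top blob [321.2 220.6] 65 med [ 0.512 -0.046  0.031] tray [-0.041  0.093] rayxy [ 0.5131 -0.0464] [-0.04   0.092]
scene blob [296.8 154.5] 78 med [ 0.561 -0.231  0.03 ] tray [ 0.033 -0.084] rayxy [ 0.561  -0.2318] [ 0.033 -0.085]
scene blob [318.8 163.8] 329 med [ 0.524 -0.158  0.03 ] tray [-0.014 -0.016] rayxy [ 0.5248 -0.1577] [-0.013 -0.016]
scene blob [342.1 187.3] 84 med [ 0.52 -0.04  0.03] tray [-0.034  0.1  ] rayxy [ 0.5196 -0.0399] [-0.034  0.1  ]
scene blob [324.2 196.4] 86 med [ 0.587 -0.047  0.031] tray [0.034 0.101] rayxy [ 0.5869 -0.0473] [0.033 0.102]
```

View pics/t3.png

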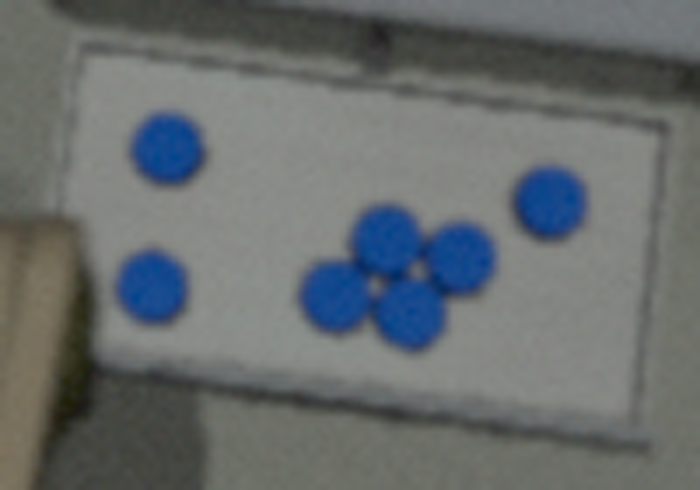

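All caps lie flat. The heap caps in the crop are A (387,240), B (460,258), C (338,296) and D (411,314). I'll grip C and B along the heading-17° line, then A along the tray's y.

Run:
```python
from h import *
d=look('top')
for n,u,v in[('A',387,240),('B',460,258),('C',338,296),('D',411,314),('t1',167,149),('t2',153,287),('t3',550,203)]:
    r=ray(d,300+(u+.5)/7-.5,180+(v+.5)/7-.5,.032)[:2]+.004*DX;print(n,r.round(4),tf(r).round(3))
for t in[(-.032,.033),(-.032,-.093),(.032,0)]:print(t,(F+t[0]*DX+t[1]*DY).round(4))
o=env.observe();print(o['q'])
```

```text
A [ 0.5402 -0.1599] [ 0.002 -0.016]
B [ 0.5316 -0.1949] [-0.001 -0.052]
C [ 0.513  -0.1361] [-0.028  0.003]
D [ 0.5045 -0.171 ] [-0.032 -0.032]
t1 [ 0.5841 -0.0541] [0.031 0.094]
t2 [ 0.517  -0.0475] [-0.036  0.092]
t3 [ 0.5585 -0.2387] [ 0.031 -0.092]
(-0.032, 0.033) [ 0.5129 -0.1063]
(-0.032, -0.093) [ 0.4958 -0.2311]
(0.032, 0) [ 0.5718 -0.1477]
[-8.90559187e+00  2.01234700e+01  9.78895840e+01  7.72326848e-05
  6.19274008e+01  8.84441968e+01]
```

Emit:
move_arm(motion=[[[0, 0, 0], [0, 0, 1]], [[0, 0, 0], [0, 0, 1]], [[0, 0, 0], [0, 0, 1]], [[0, 0, 0], [0, 0, 1]], [[0, 0, 0], [0, 0, 1]], [[0, 0, 0], [0, 0, 1]], [[0, 0, 0], [0, 0, 1]], [[0, 0, 0], [0, 0, 1]], [[0, 0, 0], [0, 0, 0]]])

```text
time_s: 21.2
position: [0.4602, 0.0449, 0.1378]
tool_rot: [[0.315, -0.949, 0.001], [-0.949, -0.315, -0.0], [0.001, -0.001, -1.0]]
ft_force: [0.5, -0.3, 0.9]
grip_width: 0.05
gripper_force: 0.0
```

Emit:
move_arm(motion=[[[0.54, 0.02, 0], [0, 0, 0]], [[0.54, 0.02, 0], [0, 0, 0]], [[0.54, 0.02, 0], [0, 0, 0]], [[0.54, 0.02, 0], [0, 0, 0]], [[0.54, 0.02, 0], [0, 0, 0]], [[0.54, 0.02, 0], [0, 0, 0]], [[0.54, 0.02, 0], [0, 0, 0]], [[0, 0, 0.5], [0, 0, 0]], [[0, 0, 0.5], [0, 0, 0]], [[0, 0, 0.5], [0, 0, 0]], [[0, 0, 0.3], [0, 0, 0]], [[0, 0, 0.2], [0, 0, 0]], [[0, 0, 0.1], [0, 0, 0]], [[0, 0, 0], [0, 0, 0]]], claw=0.43)

```text
time_s: 22.6
position: [0.513, -0.136, 0.0323]
tool_rot: [[0.318, -0.948, -0.0], [-0.948, -0.318, 0.0], [-0.0, 0.0, -1.0]]
ft_force: [0.1, 0.2, 0.5]
grip_width: 0.0488
gripper_force: 0.0
```

Emit:
move_arm(motion=[[[0, 0, 0], [0, 0, 0]], [[0, 0, 0], [0, 0, 0]], [[0, 0, 0], [0, 0, 0]], [[0, 0, 0], [0, 0, 0]]], claw=1)

```text
time_s: 23.0
position: [0.5134, -0.136, 0.0332]
tool_rot: [[0.317, -0.948, 0.002], [-0.948, -0.317, -0.001], [0.001, -0.001, -1.0]]
ft_force: [-1.2, -0.4, 7.3]
grip_width: 0.0344
gripper_force: 40.2
```

Emit:
move_arm(motion=[[[0, 0, -0.25], [0, 0, 0]], [[-0.2, -0.06, 0], [0, 0, 0]], [[-0.2, -0.06, 0], [0, 0, 0]], [[-0.17, -0.07, 0], [0, 0, 0]], [[0, 0, 0.15], [0, 0, 0]], [[0, 0, 0.08], [0, 0, 0]], [[0, 0, 0], [0, 0, 0]]])

```text
time_s: 23.7
position: [0.5131, -0.1054, 0.0332]
tool_rot: [[0.317, -0.948, 0.0], [-0.948, -0.317, 0.001], [-0.001, -0.001, -1.0]]
ft_force: [-1.2, 5.6, 8.9]
grip_width: 0.0343
gripper_force: 40.4
```

Emit:
move_arm(motion=[[[0, 0, 0], [0, 0, 0]], [[0, 0, 0], [0, 0, 0]], [[0, 0, 0], [0, 0, 0]], [[0, 0, -0.2], [0, 0, 0]], [[0, 0, -0.5], [0, 0, 0]], [[0, 0, -0.5], [0, 0, 0]], [[0.45, 0.05, 0], [0, 0, 0]], [[0.45, 0.05, 0], [0, 0, 0]], [[0.45, 0.05, 0], [0, 0, 0]], [[0.45, 0.05, 0], [0, 0, 0]], [[0, 0, 0.4], [0, 0, 0]], [[0, 0, 0.4], [0, 0, 0]], [[0, 0, 0.3], [0, 0, 0]], [[0, 0, 0.1], [0, 0, 0]], [[0, 0, 0], [0, 0, 0]]], claw=0.43)

```text
time_s: 25.2
position: [0.5319, -0.1943, 0.0334]
tool_rot: [[0.317, -0.948, -0.001], [-0.948, -0.317, 0.0], [-0.0, 0.0, -1.0]]
ft_force: [-0.3, 0.5, -0.5]
grip_width: 0.0485
gripper_force: 0.0
```

Emit:
move_arm(motion=[[[0, 0, 0], [0, 0, 0]], [[0, 0, 0], [0, 0, 0]], [[0, 0, 0], [0, 0, 0]], [[0, 0, 0], [0, 0, 0]]], claw=1)

```text
time_s: 25.6
position: [0.5325, -0.1946, 0.0345]
tool_rot: [[0.317, -0.948, 0.002], [-0.948, -0.317, -0.001], [0.002, -0.001, -1.0]]
ft_force: [-1.0, 0.6, 7.5]
grip_width: 0.0343
gripper_force: 40.2
```

Emit:
move_arm(motion=[[[0, 0, -0.4], [0, 0, 0]], [[0, 0, -0.4], [0, 0, 0]], [[0.15, 0.3, 0], [0, 0, 0]], [[0.15, 0.3, 0], [0, 0, 0]], [[0.16, 0.32, 0], [0, 0, 0]], [[0, 0, 0.4], [0, 0, 0]], [[0, 0, 0.3], [0, 0, 0]], [[0, 0, 0.08], [0, 0, 0]], [[0, 0, 0], [0, 0, 0]]])

```text
time_s: 26.5
position: [0.4952, -0.2312, 0.0345]
tool_rot: [[0.317, -0.948, 0.0], [-0.948, -0.317, -0.0], [0.0, -0.0, -1.0]]
ft_force: [-1.6, 0.1, 4.9]
grip_width: 0.0341
gripper_force: 40.3
```

Emit:
move_arm(motion=[[[0, 0, 0], [0, 0, 0]], [[0, 0, 0], [0, 0, 0]], [[0, 0, 0], [0, 0, 0]], [[0, 0, -0.2], [0, 0, 0]], [[0, 0, -0.6], [0, 0, 0]], [[0, 0, -0.6], [0, 0, 0]], [[0, 0, 0], [0, 0, -1]], [[0, 0, 0], [0, 0, -1]], [[0, 0, 0], [0, 0, -1]], [[0, 0, 0], [0, 0, -1]], [[0, 0, 0], [0, 0, -1]], [[0, 0, 0], [0, 0, -1]], [[0, 0, 0], [0, 0, -1]], [[0, 0, 0], [0, 0, -1]], [[0.17, -0.38, 0], [0, 0, 0]], [[0.17, -0.38, 0], [0, 0, 0]], [[0.17, -0.38, 0], [0, 0, 0]], [[0.17, -0.38, 0], [0, 0, 0]], [[0, 0, 0], [0, 0, 0]]], claw=0.43)

```text
time_s: 28.4
position: [0.54, -0.158, 0.105]
tool_rot: [[0.992, -0.128, 0.001], [-0.128, -0.992, 0.0], [0.001, -0.0, -1.0]]
ft_force: [0.8, -0.8, -0.2]
grip_width: 0.0487
gripper_force: 0.0
```

Run:
```python
from h import *
d,p,m=blobs('scene');print(step([.5402,-.160,.033]))
cv2.imwrite('pics/s4.png',cv2.resize(d['frame'][120:220,250:370,::-1],None,fx=5,fy=5,interpolation=cv2.INTER_CUBIC))
```

```text
scene blob [296.9 154.4] 81 med [ 0.56  -0.233  0.03 ] tray [ 0.032 -0.086] rayxy [ 0.5605 -0.2318] [ 0.032 -0.085]
scene blob [317.5 166.6] 115 med [ 0.54  -0.154  0.03 ] tray [ 0.001 -0.01 ] rayxy [ 0.5349 -0.1516] [-0.004 -0.009]
scene blob [332.  174.8] 87 med [ 0.516 -0.098  0.029] tray [-0.03   0.041] rayxy [ 0.5165 -0.0973] [-0.03   0.042]
scene blob [342.1 187.3] 84 med [ 0.52 -0.04  0.03] tray [-0.034  0.099] rayxy [ 0.5196 -0.0399] [-0.034  0.1  ]
scene blob [324.2 196.4] 88 med [ 0.588 -0.047  0.03 ] tray [0.034 0.102] rayxy [ 0.5869 -0.047 ] [0.033 0.102]
[0.02 0.02 1.44]
```

Emit:
move_arm(motion=[[[0.02, 0.02, 0.4], [0, 0, 0]], [[0, 0, 0.4], [0, 0, 0]], [[0, 0, 0.3], [0, 0, 0]], [[0, 0, 0.22], [0, 0, 0]], [[0, 0, 0.1], [0, 0, 0]], [[0, 0, 0], [0, 0, 0]]])

```text
time_s: 29.05
position: [0.5399, -0.1612, 0.0332]
tool_rot: [[0.991, -0.131, -0.001], [-0.131, -0.991, 0.0], [-0.001, -0.0, -1.0]]
ft_force: [0.3, -1.2, 0.6]
grip_width: 0.0489
gripper_force: 0.0
```

Emit:
move_arm(motion=[[[0, 0, 0], [0, 0, 0]], [[0, 0, 0], [0, 0, 0]], [[0, 0, 0], [0, 0, 0]], [[0, 0, 0], [0, 0, 0]]], claw=1)

```text
time_s: 29.45
position: [0.5406, -0.1612, 0.0342]
tool_rot: [[0.991, -0.131, 0.002], [-0.131, -0.991, -0.001], [0.002, 0.001, -1.0]]
ft_force: [-0.2, -0.3, 6.7]
grip_width: 0.0348
gripper_force: 40.2
```

Emit:
move_arm(motion=[[[0, 0, -0.3], [0, 0, 0]], [[0.2, -0.11, 0], [0, 0, 0]], [[0.2, -0.11, 0], [0, 0, 0]], [[0.2, -0.11, 0], [0, 0, 0]], [[0, 0, 0.2], [0, 0, 0]], [[0, 0, 0.08], [0, 0, 0]], [[0, 0, 0], [0, 0, 0]]])

```text
time_s: 30.15
position: [0.5721, -0.1479, 0.0342]
tool_rot: [[0.991, -0.131, 0.0], [-0.131, -0.991, 0.001], [0.0, -0.001, -1.0]]
ft_force: [1.3, 4.0, 6.9]
grip_width: 0.0337
gripper_force: 40.5
```

Emit:
move_arm(motion=[[[0, 0, 0], [0, 0, 0]], [[0, 0, 0], [0, 0, 0]], [[0, 0, 0], [0, 0, 0]], [[0, 0, -0.2], [0, 0, 0]], [[0, 0, -0.6], [0, 0, 0]], [[0, 0, -0.6], [0, 0, 0]], [[0, 0, -0.5], [0, 0, 0]], [[-0.6, -0.4, 0], [0, 0, 0]], [[-0.6, -0.4, 0], [0, 0, 0]], [[-0.6, -0.4, 0], [0, 0, 0]], [[-0.6, -0.4, 0], [0, 0, 0]], [[0, -0.6, 0], [0, 0, 0]], [[0, -0.6, 0], [0, 0, 0]], [[0, -0.6, 0], [0, 0, 0]], [[0, -0.6, 0], [0, 0, 0]]], claw=0.43)

```text
time_s: 31.65
position: [0.4793, 0.0666, 0.1301]
tool_rot: [[0.991, -0.131, 0.001], [-0.131, -0.991, -0.0], [0.001, 0.0, -1.0]]
ft_force: [0.4, -1.1, 0.4]
grip_width: 0.0486
gripper_force: 0.0
```

Run:
```python
from h import *
print(env.observe()['time_s'],env.observe()['position'])
d,p,m=blobs('top');blobs('scene')
cv2.imwrite('pics/t5.png',cv2.resize(d['frame'][180:270,180:400,::-1],None,fx=3.5,fy=3.5,interpolation=cv2.INTER_CUBIC))
```

```text
31.65 [0.47925312 0.06662741 0.13006668]
top blob [323.6 201. ] 62 med [ 0.58  -0.055  0.031] tray [0.027 0.092] rayxy [ 0.5802 -0.0543] [0.028 0.094]
top blob [351.1 204.7] 63 med [ 0.567 -0.147  0.03 ] tray [ 0.027 -0.   ] rayxy [ 0.5677 -0.1471] [0.028 0.   ]
top blob [378.1 208.6] 65 med [ 0.554 -0.238  0.031] tray [ 0.027 -0.092] rayxy [ 0.5547 -0.2383] [ 0.027 -0.092]
top blob [321.3 220.8] 63 med [ 0.512 -0.046  0.031] tray [-0.041  0.093] rayxy [ 0.5125 -0.0465] [-0.041  0.092]
top blob [338.4 221.4] 65 med [ 0.509 -0.103  0.031] tray [-0.036  0.036] rayxy [ 0.5106 -0.1039] [-0.035  0.035]
top blob [358.1 224.3] 66 med [ 0.502 -0.17   0.031] tray [-0.034 -0.031] rayxy [ 0.5013 -0.1701] [-0.035 -0.032]
top blob [376.  226.8] 64 med [ 0.492 -0.23   0.032] tray [-0.035 -0.092] rayxy [ 0.4932 -0.2297] [-0.035 -0.092]
scene blob [313.1 147.2] 77 med [ 0.499 -0.224  0.029] tray [-0.03  -0.086] rayxy [ 0.4992 -0.2232] [-0.03  -0.085]
scene blob [296.8 154.4] 79 med [ 0.562 -0.232  0.03 ] tray [ 0.034 -0.085] rayxy [ 0.5608 -0.2319] [ 0.033 -0.085]
scene blob [321.9 160.1] 78 med [ 0.508 -0.163  0.03 ] tray [-0.029 -0.024] rayxy [ 0.5074 -0.1635] [-0.03  -0.024]
scene blob [309.9 174.7] 80 med [ 0.575 -0.141  0.031] tray [0.034 0.007] rayxy [ 0.5742 -0.1407] [0.033 0.007]
scene blob [332. 175.] 82 med [ 0.517 -0.098  0.029] tray [-0.029  0.042] rayxy [ 0.5168 -0.0969] [-0.029  0.043]
scene blob [342.1 187.3] 84 med [ 0.52  -0.04   0.031] tray [-0.034  0.1  ] rayxy [ 0.5196 -0.0399] [-0.034  0.1  ]
scene blob [324.2 196.4] 88 med [ 0.587 -0.047  0.031] tray [0.033 0.102] rayxy [ 0.5869 -0.047 ] [0.033 0.102]
```

View pics/t5.png

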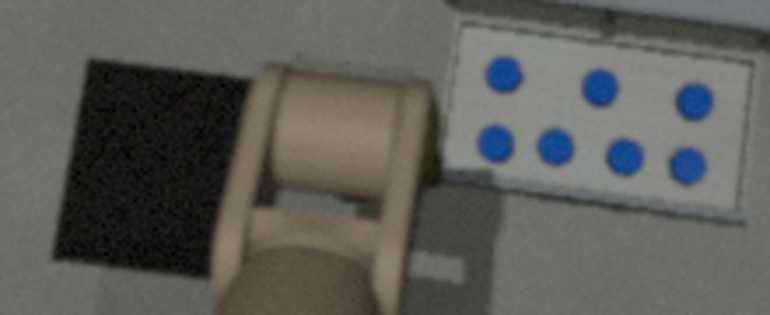

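Seven caps lie in the tray, well spaced: top row (503,75), (600,88), (694,100), bottom row (495,143), (555,146), (624,157), (688,165). The mat is empty. Next I'll go in front of the panel and push it in.

Emit:
move_arm(motion=[[[-0.09, 0.5, 0], [0, 0, 0]], [[-0.09, 0.5, 0], [0, 0, 0]], [[-0.09, 0.5, 0], [0, 0, 0]], [[-0.09, 0.5, 0], [0, 0, 0]], [[-0.09, 0.5, 0], [0, 0, 0]], [[-0.09, 0.5, 0], [0, 0, 0]], [[-0.09, 0.5, 0], [0, 0, 0]], [[-0.09, 0.5, 0], [0, 0, 0]], [[0, 0, 0.5], [0, 0, 0]], [[0, 0, 0.5], [0, 0, 0]], [[0, 0, 0.5], [0, 0, 0]], [[0, 0, 0.36], [0, 0, 0]], [[0.16, 0, 0], [0, 0, 0]], [[0.12, 0, 0], [0, 0, 0]], [[0.1, 0, 0], [0, 0, 0]], [[0.06, 0, 0], [0, 0, 0]], [[0.04, 0, 0], [0, 0, 0]], [[0, 0, 0], [0, 0, 0]]], claw=1)

```text
time_s: 33.55
position: [0.4414, -0.1312, 0.0367]
tool_rot: [[0.991, -0.13, 0.001], [-0.13, -0.991, -0.0], [0.001, 0.0, -1.0]]
ft_force: [-0.4, 0.4, -1.0]
grip_width: -0.0003
gripper_force: 0.0
```

Emit:
move_arm(motion=[[[0.02, 0, 0], [0, 0, 0]], [[0.02, 0, 0], [0, 0, 0]], [[0.02, 0, 0], [0, 0, 0]], [[0.02, 0, 0], [0, 0, 0]], [[0.02, 0, 0], [0, 0, 0]], [[0.02, 0, 0], [0, 0, 0]], [[0.02, 0, 0], [0, 0, 0]], [[0.02, 0, 0], [0, 0, 0]], [[0.03, 0, 0], [0, 0, 0]], [[0.04, 0, 0], [0, 0, 0]], [[0.05, 0, 0], [0, 0, 0]], [[0.06, 0, 0], [0, 0, 0]], [[0.07, 0, 0], [0, 0, 0]], [[0.08, 0, 0], [0, 0, 0]], [[0.08, 0, 0], [0, 0, 0]], [[0.08, 0, 0], [0, 0, 0]], [[0.08, 0, 0], [0, 0, 0]], [[0.08, 0, 0], [0, 0, 0]], [[0.08, 0, 0], [0, 0, 0]], [[0.08, 0, 0], [0, 0, 0]]])

```text
time_s: 35.55
position: [0.4895, -0.1376, 0.0363]
tool_rot: [[0.991, -0.131, -0.0], [-0.131, -0.991, 0.0], [-0.0, -0.0, -1.0]]
ft_force: [-4.6, -2.9, 1.1]
grip_width: -0.0
gripper_force: 1.8
```

Emit:
move_arm(motion=[[[0.08, 0, 0], [0, 0, 0]], [[0.08, 0, 0], [0, 0, 0]], [[0.08, 0, 0], [0, 0, 0]], [[0.08, 0, 0], [0, 0, 0]], [[0.08, 0, 0], [0, 0, 0]], [[0.08, 0, 0], [0, 0, 0]], [[0.08, 0, 0], [0, 0, 0]], [[0.08, 0, 0], [0, 0, 0]], [[0.08, 0, 0], [0, 0, 0]], [[0.08, 0, 0], [0, 0, 0]], [[0.08, 0, 0], [0, 0, 0]], [[0.08, 0, 0], [0, 0, 0]], [[0.08, 0, 0], [0, 0, 0]], [[0.08, 0, 0], [0, 0, 0]], [[0.08, 0, 0], [0, 0, 0]], [[0.08, 0, 0], [0, 0, 0]]])

```text
time_s: 37.15
position: [0.5526, -0.1461, 0.0363]
tool_rot: [[0.991, -0.131, -0.001], [-0.131, -0.991, -0.0], [-0.001, 0.0, -1.0]]
ft_force: [-6.0, -3.6, 1.9]
grip_width: -0.0001
gripper_force: 2.7
```

Emit:
move_arm(motion=[[[0.08, 0, 0], [0, 0, 0]], [[0.08, 0, 0], [0, 0, 0]], [[0.08, 0, 0], [0, 0, 0]], [[0.08, 0, 0], [0, 0, 0]], [[0.08, 0, 0], [0, 0, 0]], [[0.08, 0, 0], [0, 0, 0]], [[0.08, 0, 0], [0, 0, 0]], [[0.08, 0, 0], [0, 0, 0]], [[0.08, 0, 0], [0, 0, 0]], [[0.08, 0, 0], [0, 0, 0]], [[0.08, 0, 0], [0, 0, 0]], [[0.07, 0, 0], [0, 0, 0]], [[0.06, 0, 0], [0, 0, 0]], [[0.05, 0, 0], [0, 0, 0]], [[0.04, 0, 0], [0, 0, 0]], [[0.03, 0, 0], [0, 0, 0]], [[0, 0, 0], [0, 0, 0]]])

```text
time_s: 38.85
position: [0.6085, -0.1535, 0.0362]
tool_rot: [[0.991, -0.131, -0.001], [-0.131, -0.991, -0.0], [-0.001, 0.0, -1.0]]
ft_force: [-6.2, -4.8, 2.8]
grip_width: 0.0
gripper_force: 2.8
```

Emit:
move_arm(motion=[[[0.04, 0, 0], [0, 0, 0]], [[0.04, 0, 0], [0, 0, 0]], [[0.03, 0, 0], [0, 0, 0]], [[0.03, 0, 0], [0, 0, 0]], [[0.02, 0, 0], [0, 0, 0]], [[0, 0, 0], [0, 0, 0]]])

```text
time_s: 39.45
position: [0.6137, -0.1542, 0.0362]
tool_rot: [[0.991, -0.131, -0.008], [-0.13, -0.991, 0.001], [-0.008, -0.0, -1.0]]
ft_force: [-19.5, -2.7, 11.0]
grip_width: 0.0004
gripper_force: 9.5
```

Hard stop felt at 19 N. I'll back off gently, then clear the tray.

Emit:
move_arm(motion=[[[-0.05, 0, 0], [0, 0, 0]], [[-0.05, 0, 0], [0, 0, 0]], [[-0.05, 0, 0], [0, 0, 0]], [[-0.06, 0, 0], [0, 0, 0]], [[-0.06, 0, 0], [0, 0, 0]], [[-0.06, 0, 0], [0, 0, 0]], [[-0.06, 0, 0], [0, 0, 0]], [[-0.1, 0, 0], [0, 0, 0]], [[-0.2, 0, 0], [0, 0, 0]], [[-0.4, 0, 0], [0, 0, 0]], [[-0.4, 0, -0.5], [0, 0, 0]], [[-0.2, 0, -0.6], [0, 0, 0]], [[-0.2, -0.5, -0.6], [0, 0, 0]], [[-0.2, -0.6, -0.4], [0, 0, 0]], [[0, -0.6, 0], [0, 0, 0]], [[0, -0.6, 0], [0, 0, 0]], [[0, -0.6, 0], [0, 0, 0]], [[0, -0.6, 0], [0, 0, 0]], [[0, -0.6, 0], [0, 0, 0]], [[0, 0, 0], [0, 0, 0]]])

```text
time_s: 41.45
position: [0.5398, 0.0656, 0.1414]
tool_rot: [[0.992, -0.127, 0.001], [-0.127, -0.992, 0.001], [0.001, -0.001, -1.0]]
ft_force: [-0.4, 0.5, 0.4]
grip_width: -0.0007
gripper_force: 0.0
```

Run:
```python
from h import *
print(env.observe()['time_s'],env.observe()['position'])
d=look('top');a=d['frame'][85:215,290:430,::-1];b=look('scene')['frame'][120:250,220:360,::-1]
cv2.imwrite('pics/f6.png',cv2.resize(np.hstack([a,b]),(790,366),interpolation=cv2.INTER_CUBIC))
p=cloud(d);z=p[...,2];reg=(z>.04)&(z<.055)&(p[...,0]<.66)&(p[...,0]>.4)&(p[...,1]<-.0)&(p[...,1]>-.32)
q=p[reg][:,:2];print('panel',np.percentile((q-C)@DX,[2,25,50]))
```

```text
41.45 [0.53976147 0.06558175 0.14137754]
panel [-0.15825909 -0.15638822 -0.15391311]
```

View pics/f6.png

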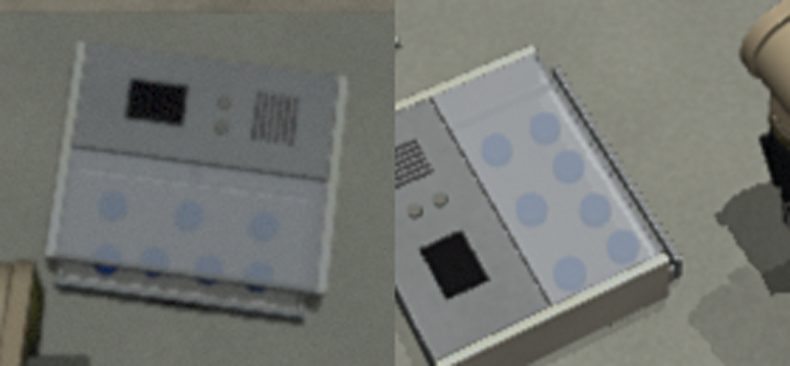

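The tray is shut, with its panel face at -0.157 as at the start. All seven caps show through the roof, spaced apart, in both halves of the picture. I'll hand in.

```bash
python3 -c "
from h import *
print(env.close_job())"
```

```text
the job is handed in; nothing more can be done
None
```

The job is handed in: all seven caps (five from the heap, two from the mat) lie flat in one layer, at least 5.5 cm apart centre to centre, the tray is caught shut, and the bottles were not touched; the hand-in returned no verdict.

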